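# Load the cam-lift stage and hold the samples up to the side-looking camera

### The arm

A 6-joint arm with a two-finger parallel gripper is mounted at the origin on the work surface. World frame = base frame: x ahead of the robot, y to its left, z up, the work surface at z = 0. Lengths are in m, angles in degrees, forces in N, time in s.
With the tool pointing down it reaches from about 0.25 to 0.725 m from the base axis. Payload 9.7 kg.
Tool frame: the origin (TCP) lies on the centre line of the jaws, within the pads' length; the fingertips stand 19 mm ahead of it and the grasp point (between the pads) is the TCP; z points along the fingers, y is the direction in which the jaws open and shut (so a half turn about z gives the same grasp; the last joint's range is limited). The gripper opens to 85 mm and grips with 20 to 120 N. Pads are 22 mm wide; open, the fingers measure 114 mm over their backs; the gripper's body (76 mm by 85 mm) begins 54 mm behind the grasp point. The pads swing forward as they close: fully open they stand 13 mm farther back than shut.
Start: joints at [-64.343, 4.979, 10.078, 95.1, 0, 90], TCP at [0.238, -0.496, 0.25] pointing down, gripper open.
Joint ranges: [-179.16, 179.16], [-48.56, 103.87], [-65.8, 70.77], [-126.05, 130.52], [-82.76, 87.17], [-180, 180]. Speed limits (degrees/s): [127.2, 127.2, 147.25, 180, 180, 180].

### API

Orientations are given as [roll, pitch, yaw] about the fixed x, y, z axes, in that order (R = Rz(yaw) Ry(pitch) Rx(roll)).
In Python, from workcell import bot gives the robot as it stands.
- The arm moves only by the tool servo_tool, never from a script. Its argument "motion" is a list that holds one entry, the list of rows, each a list of 6 numbers: the shift along the tool's x, y, z in mm, then the turn, a rotation vector about the tool's x, y, z in rad. A call has 1 to 5 rows; each row shifts and turns the commanded pose from where the row before left it, along the tool's axes as they then stand; what a row does not reach is not made up. A row lasts 1/10 s, in which the tool goes at most 50 mm and 8.59 degrees, less where a joint would pass 70% of its speed; a pose out of reach is approached as far as the arm can. A call is refused whole if a number of a shift passes 50 or a number of a turn 0.15, either way. A call with a gripper value outside its range is refused whole. "gripper" is the finger opening in mm, from 0 to 85.4, set as the call begins (left out, the last holds). The fingers move at their own pace and stop on an object; "newtons" is the grip in N (left out, the last holds). Time passes only in rows, so rows that do not move let the fingers close. It gives the time, the measured TCP pose, the force and the opening at its end, in the units of the state.
- bot.get_obs(): the state, without advancing time (a new reading comes with each control period).
- bot.camera(name): name is "side" or "top" or "wrist"; returns a dict with "color" (420x560x3 uint8, red, green, blue), "fx", "fy", "cx", "cy" (pixels), "k1" (the pictures are not rectified: a ray, as slopes to the right and down, at radius r is drawn at 1 + k1 r^2 times it, then the intrinsics apply), "R" (3x3) and "t" (3): a world point X has camera coordinates R X + t. Camera axes: x right, y down, z forward; pixel columns grow to the right and rows downward; lengths in m; the calibration is good to about 2 mm. A picture is of the moment at which its call begins. There is no depth.
- bot.job_done(): hands the job in, once; it reports no verdict.
Trained networks look in a picture, given as the dict that the camera call returned (one of the last four; its "shot" number tells which), for a name from the list of things; names that differ only in an ending like _2 or _b are one class to them, and where a whole thing is asked for, a point or a joint stands for the part that bears it (a point fixed in the world has none). Each returns a list of dicts, best first, with "confidence" (0 to 1); they miss things now and then, are a little off and sometimes report something else, mostly with a low value. They report only what shows in the picture. A call takes as long as a camera call.
- bot.look_for(picture, label): "rect" ([left, top, width, height] in pixels, round what is visible of it).
The state is a dict: "time": time; "q": joint angles; "qd": joint speeds; "joint_efforts": joint torques, N m; "ee_pos": TCP position; "tcp_rot": TCP orientation; "wrist_force": force on the tool from outside, world axes, zero at the start; "torque": the same for the moment, N m; "opening": finger opening in m.
Only numpy, scipy, OpenCV 4.12 (cv2) and the standard library are available. Lean on these libraries where they do the work, as an engineer would, in place of code of your own. Each camera call takes 0.05 s, during which the arm holds its last target.

### The job

With the lever of the lift stage still down, stand the three samples (the stone core, the lidded jar and the cut stone block) upright side by side on the floor of the stage's tray, setting each down without dropping it. Then swing the cam lever up until it stands straight up, where the tray is at its highest, and finish while still holding the lever there: it springs back if let go, and the samples must stay standing in the tray. Leave the beaker, the wash bottle and the stack of dishes where they are.

Things in the scene. Friction and masses are not known exactly. Their poses are not given: they have to be found in the camera images.
- core_mid (a point): Centre of the stone core sample: a plain grey stone cylinder, 38 mm in diameter, 60 mm tall, standing; z axis up along it. 0.11 to 0.22 kg.
- jar_mid (a point): Centre of the lidded sample jar: clear glass with a white lid, 42 mm in diameter, 56 mm tall, standing; z axis up. 0.06 to 0.13 kg.
- block_mid (a point): Centre of the cut stone block: a plain pale stone box, 50 mm long (its x axis), 26 mm thick (its y axis), 46 mm tall (z axis, up). 0.1 to 0.2 kg.
- tray_floor (a point): Centre of the inner floor of the lift stage's open aluminium tray; z up. Inside it is 172 mm along its x, 142 mm along its y; the rim stands 16 mm above the floor, walls 4 mm thick. The floor lies 90 mm above the bench with the lever down and rises 36 mm straight up to the highest point. Place and yaw of the stage differ each time.
- lever_grip (a point): Middle of the free part of the lever's round black handle bar, an 18 mm sleeve that turns freely. The bar is level, along the tray's y axis, free for 25 mm to either side of this point, on the stage's -y side; the lever's flat arm is at its tray end. Pinch it from above, across the bar. 140 mm from lever_pivot; 86 mm above the bench when down, 190 mm when upright. Its axes turn with the lever.
- lever_pivot (a point): Point on the lever's level pivot axis in the same upright plane as lever_grip, 50 mm above the bench; fixed to the stage, with the tray's axes (x away from the resting lever, y along the pivot axis, z up).
- cam_lever (a joint): Cam lever angle, rad. 0: down on its stop, arm pointing to the tray's -x, 15 degrees above level. Grows as the handle rises and swings over towards +x; 1.31: upright, handle straight above the pivot, tray highest; beyond, the tray sinks again, up to the end stop at 2.1. A spring (with the tray's weight 5 to 9 N at the handle) drives it back to 0 from anywhere.
- stage: The bolted-down lift stage; origin on the bench under the tray's centre, axes (yaw) as the tray, lever on its -y side. Base plate 360 x 130 x 12 mm, reaching 100 mm to -x and 260 mm to +x. A bench camera on a post looks at the tray from its +x end: lens front 181 mm from the tray's centre, body 132 to 178 mm above the bench.
- beaker: Bystander: glass beaker, 56 mm across, 62 mm tall; origin at its underside. Leave alone.
- wash_bottle: Bystander: white plastic wash bottle, 60 mm across, 185 mm tall; origin at its underside. Leave alone.
- dishes: Bystander: stack of three shallow dishes, 86 mm across, 40 mm tall; origin at its underside. Leave alone.

How it is judged (in metres and radians):
On the way:
1. all three samples stand released and at rest in the tray while the lever is still down (x of core_mid in the frame of tray_floor between -0.085 and 0.085 m and y of core_mid in the frame of tray_floor between -0.07 and 0.07 m and z of core_mid in the frame of tray_floor between 0.024 and 0.036 m and angle between each of core_mid, jar_mid, block_mid's own z axis and vertical below 0.2 rad and x of jar_mid in the frame of tray_floor between -0.085 and 0.085 m and y of jar_mid in the frame of tray_floor between -0.07 and 0.07 m and z of jar_mid in the frame of tray_floor between 0.022 and 0.034 m and x of block_mid in the frame of tray_floor between -0.085 and 0.085 m and y of block_mid in the frame of tray_floor between -0.07 and 0.07 m and z of block_mid in the frame of tray_floor between 0.017 and 0.029 m and contact force between each of core, jar, block and the fingers below 0.2 N and contact force between each of core, jar, block and the arm below 0.2 N and linear speed of each of core, jar, block below 0.05 m/s and value of joint cam_lever below 0.15 rad), for 0.2 s.
At the end, for the whole second after the job is handed in: The robot still holds the cam lever, touching it with more than 1 N, still (under 0.1 rad/s), within 0.13 rad of upright (joint 1.18 to 1.44); core, jar and block all stand in the tray on its floor (within 6 mm of standing height, tilted under 0.2 rad), untouched by the robot and at rest (x of core_mid in the frame of tray_floor between -0.085 and 0.085 m and y of core_mid in the frame of tray_floor between -0.07 and 0.07 m and z of core_mid in the frame of tray_floor between 0.024 and 0.036 m and angle between each of core_mid, jar_mid, block_mid's own z axis and vertical below 0.2 rad and x of jar_mid in the frame of tray_floor between -0.085 and 0.085 m and y of jar_mid in the frame of tray_floor between -0.07 and 0.07 m and z of jar_mid in the frame of tray_floor between 0.022 and 0.034 m and x of block_mid in the frame of tray_floor between -0.085 and 0.085 m and y of block_mid in the frame of tray_floor between -0.07 and 0.07 m and z of block_mid in the frame of tray_floor between 0.017 and 0.029 m and contact force between each of core, jar, block and the fingers below 0.2 N and contact force between each of core, jar, block and the arm below 0.2 N and linear speed of each of core, jar, block below 0.05 m/s and value of joint cam_lever between 1.18 and 1.44 rad and velocity of joint cam_lever between -0.1 and 0.1 rad/s and (contact force between cam_lever and the fingers above 1 N or contact force between cam_lever and the arm above 1 N)); the arm keeps its last pose, push and grip.
It fails at once if the beaker, wash bottle or dish stack is shoved (over 30 mm) or tipped (distance of any of beaker, wash_bottle, dishes from where it was at the start of the episode above 0.03 m or angle between any of beaker, wash_bottle, dishes's own z axis and vertical above 0.4 rad).
It fails at once if a sample is dropped (falls free of the fingers at over 0.7 m/s, about 25 mm) ((linear speed of core above 0.7 m/s and contact force between core and the fingers below 0.05 N) or (linear speed of jar above 0.7 m/s and contact force between jar and the fingers below 0.05 N) or (linear speed of block above 0.7 m/s and contact force between block and the fingers below 0.05 N)).
It also fails if it takes over 72 s, if anything falls off the work surface, if the arm or the gripper's body presses on something with over 40 N, if the wrist force passes 120 N, or if a joint passes its speed limit or range.

## Working session

There is one attempt and no reset: what is moved stays moved. The work goes in short steps, Python scripts to look and compute and a tool call to move; the robot and the scene stay as the last step left them, time stands still between calls to the robot, and variables do not carry over. Pictures are saved under pics/ and viewed, and the job is handed in when it is done.

Besides the shell and the picture viewer there is one more tool, called after "Emit:" in YAML: its name, and indented under it one key for each argument. servo_tool: Moves the arm, as the interface text tells. Its arguments: {"type":"object","properties":{"motion":{"type":"array","items":{"type":"array","items":{"type":"array","items":{"type":"number"}}}},"gripper":{"type":"number"},"newtons":{"type":"number"}},"required":["motion"]}

```bash
mkdir -p pics; ls
cat > h.py <<'E'
from workcell import bot
import numpy as np, cv2
def snap(name,fn):
    p=bot.camera(name); cv2.imwrite('pics/'+fn,p['color'][:,:,::-1]); return p
def ray(p,u,v):
    xd=(u-p['cx'])/p['fx']; yd=(v-p['cy'])/p['fy']; x,y=xd,yd
    for _ in range(30):
        r2=x*x+y*y; x=xd/(1+p['k1']*r2); y=yd/(1+p['k1']*r2)
    R=np.array(p['R']);t=np.array(p['t'])
    return -R.T@t, R.T@np.array([x,y,1.])
def onz(p,u,v,z):
    c,d=ray(p,u,v); return c+d*(z-c[2])/d[2]
def proj(p,X):
    c=np.array(p['R'])@np.array(X)+np.array(p['t']); x,y=c[0]/c[2],c[1]/c[2]; s=1+p['k1']*(x*x+y*y)
    return np.array([p['fx']*x*s+p['cx'],p['fy']*y*s+p['cy']])
E
python3 - <<'E'
from h import *
print(bot.get_obs())
for n in ['top','side','wrist']:
    p=snap(n,n+'1.png')
    print(n,p['fx'],p['k1'],'cam at',-np.array(p['R']).T@np.array(p['t']))
    for l in ['core_mid','jar_mid','block_mid','tray_floor','lever_grip','cam_lever','stage','beaker','wash_bottle','dishes']:
        try:
            print(l,[(np.round(r['rect'],0).tolist(),round(r['confidence'],2)) for r in bot.look_for(p,l)[:2]])
        except Exception as e: print(l,e)
E
```

```text
pics
{'time': 0.0, 'q': array([-6.43423249e+01,  5.01109790e+00,  1.00345146e+01,  9.50992327e+01,
       -4.69032593e-04,  9.00001991e+01]), 'qd': array([ 0.02091204, -0.03794582,  0.00033671, -0.06233389, -0.0440072 ,
       -0.01642073]), 'joint_efforts': array([ 5.28429282e-04, -5.20384026e+01,  4.64804900e+01,  1.63408765e-02,
        7.58151396e-05,  1.78708154e-05]), 'ee_pos': array([ 0.23805714, -0.49558776,  0.24958361]), 'tcp_rot': array([-1.79924184e+02,  4.69295676e-04,  2.56574766e+01]), 'wrist_force': array([-0.00111046, -0.15299437,  0.34339056]), 'torque': array([ 0.02429893,  0.0134646 , -0.00857597]), 'opening': 0.08498976836073519}
top 508.2708607652711 -0.024649793303857886 cam at [0.42347736 0.01604061 1.37126314]
core_mid [([194.0, 209.0, 20.0, 18.0], 0.75)]
jar_mid [([160.0, 264.0, 14.0, 16.0], 0.76)]
block_mid [([217.0, 258.0, 8.0, 20.0], 0.59)]
tray_floor [([290.0, 181.0, 64.0, 78.0], 0.9), ([355.0, 212.0, 42.0, 61.0], 0.39)]
lever_grip [([353.0, 211.0, 40.0, 62.0], 0.62)]
cam_lever [([351.0, 212.0, 45.0, 61.0], 0.89)]
stage [([282.0, 109.0, 113.0, 163.0], 0.
[... 277 characters left out ...]
r_mid [([207.0, 143.0, 14.0, 25.0], 0.88)]
block_mid [([208.0, 176.0, 21.0, 30.0], 0.72)]
tray_floor [([229.0, 202.0, 114.0, 76.0], 0.59), ([205.0, 177.0, 26.0, 30.0], 0.58)]
lever_grip [([219.0, 266.0, 91.0, 54.0], 0.58)]
cam_lever []
stage [([218.0, 176.0, 201.0, 146.0], 0.83)]
beaker [([187.0, 217.0, 28.0, 39.0], 0.7), ([228.0, 201.0, 113.0, 76.0], 0.35)]
wash_bottle [([302.0, 96.0, 26.0, 70.0], 0.78), ([262.0, 158.0, 13.0, 29.0], 0.56)]
dishes [([331.0, 178.0, 36.0, 35.0], 0.73)]
wrist 311.91607205225034 -0.03723304614196344 cam at [ 0.31306222 -0.45975593  0.376296  ]
core_mid []
jar_mid []
block_mid []
tray_floor []
lever_grip []
cam_lever []
stage []
beaker []
wash_bottle []
dishes []
```

Run:
```python
import cv2
a=cv2.imread('pics/top1.png');cv2.imwrite('pics/top1c.png',cv2.resize(a[90:310,130:430],(800,587),interpolation=cv2.INTER_CUBIC))
a=cv2.imread('pics/side1.png');cv2.imwrite('pics/side1c.png',cv2.resize(a[90:330,170:430],(650,600),interpolation=cv2.INTER_CUBIC))
```

```text
(no output)
```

View pics/top1c.png

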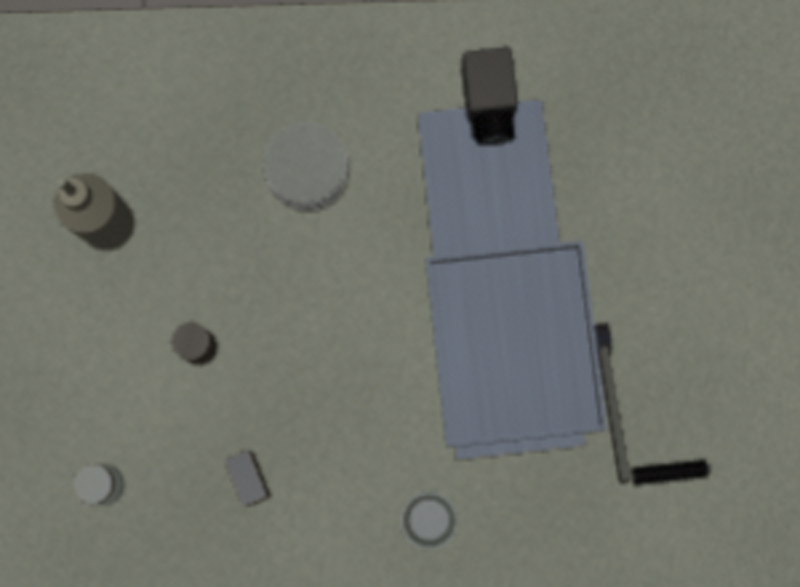

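View pics/side1c.png

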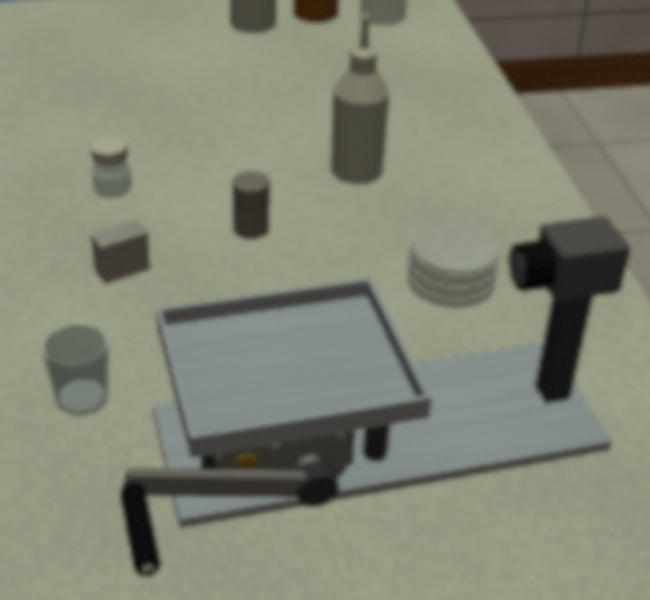

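The top view shows the tray at about px (322,217), the handle bar at (382,267), the core at (202,218), the jar at (166,271), the block at (222,269) and the beaker at (291,285). Next I'll compute positions and overlay them as a check.

```bash
cat > m.py <<'E'
from h import *
def ov(im,p,P,c,closed=True):
    q=np.array([proj(p,x) for x in P]); cv2.polylines(im,[np.round(q*4*16).astype(int).reshape(-1,1,2)],closed,c,2,cv2.LINE_AA,4)
def cyl(c,r,z0,z1):
    a=np.linspace(0,2*np.pi,40)
    return [[[c[0]+r*np.cos(t),c[1]+r*np.sin(t),z] for t in a] for z in (z0,z1)]
def rect(c,yaw,x0,x1,y0,y1,z):
    C,S=np.cos(yaw),np.sin(yaw)
    return [[c[0]+C*x-S*y,c[1]+S*x+C*y,z] for x,y in((x0,y0),(x1,y0),(x1,y1),(x0,y1))]
E
cat > s1.py <<'E'
from m import *
p=bot.camera('top'); s=bot.camera('side')
g=lambda x,y,z:onz(p,x/2.6667+130-.3,y/2.6667+90-.3,z)
cs=[g(427,262,.106),g(580,243,.106),g(602,430,.106),g(445,447,.106)]
for c in cs: print(np.round(c,4))
T=np.mean(cs,0); 
xd=(cs[0]+cs[1]-cs[2]-cs[3])/2; print('T',T,np.linalg.norm(xd),np.linalg.norm(cs[0]+cs[3]-cs[1]-cs[2])/2)
yd=(cs[0]+cs[3]-cs[1]-cs[2])/2
print(np.degrees(np.arctan2(xd[1],xd[0])),np.degrees(np.arctan2(-yd[0],yd[1])))
yaw=np.arctan2(xd[1],xd[0])*.5+.5*np.arctan2(-yd[0],yd[1])
core=g(192,341,.06); jar=g(95,483,.056)
bc=[g(x,y,.046) for x,y in((227,459),(249,452),(267,496),(246,505))]
blk=np.mean(bc,0); by=(bc[0]+bc[1]-bc[2]-bc[3]);byaw=np.arctan2(by[1],by[0])
bar=[g(633,476,.086),g(708,468,.086)]
print('core',core,'jar',jar,'blk',blk,np.degrees(byaw),np.linalg.norm(by)/2,np.linalg.norm(bc[0]-bc[1]),'bar',bar)
beak=g(429,519,.062); dish=g(307,165,.04); wb=g(85,203,.1); print('beaker',beak,'dish',dish,'wb',wb)
for n,q,x0,y0,w,h in(('t',p,140,130,200,150),('t2',p,270,130,200,150),('s',s,170,120,200,150),('s2',s,190,180,200,150)):
    im=cv2.resize(q['color'][:,:,::-1],None,fx=4,fy=4,interpolation=cv2.INTER_CUBIC)
    for c,r,hh,col in((core,.019,.06,(0,0,255)),(jar,.021,.056,(0,255,0)),(beak,.028,.062,(255,255,0))):
        for P in cyl(c,r,0,hh): ov(im,q,P,col)
    for z in(0,.046): ov(im,q,rect(blk,byaw,-.025,.025,-.013,.013,z),(255,0,0))
    ov(im,q,rect(T,yaw,-.09,.09,-.075,.075,.106),(0,255,255)); ov(im,q,rect(T,yaw,-.086,.086,-.071,.071,.09),(0,128,255))
    ov(im,q,[[*b[:2],.086] for b in bar],(255,0,255),False)
    cv2.imwrite(f'pics/ov_{n}.png',im[y0*4:y0*4+600,x0*4:x0*4+800])
E
python3 s1.py
```

```text
[0.6546 0.005  0.106 ]
[ 0.6694 -0.1402  0.106 ]
[ 0.4922 -0.1537  0.106 ]
[ 0.4795 -0.0075  0.106 ]
T [ 0.57393057 -0.0740888   0.106     ] 0.17663526262367824 0.1463456977912906
4.241331490372273 5.361153982935935
core [0.59023402 0.23646429 0.06      ] jar [0.4538787  0.33209284 0.056     ] blk [0.45610574 0.1848802  0.046     ] 22.010930553778856 0.047504791658536716 0.02255689868503302 bar [array([ 0.44944988, -0.18373006,  0.086     ]), array([ 0.45540922, -0.25431911,  0.086     ])]
beaker [0.41311192 0.00870175 0.062     ] dish [0.76909191 0.12309083 0.04      ] wb [0.72180428 0.33347176 0.1       ]
```

View pics/ov_t.png

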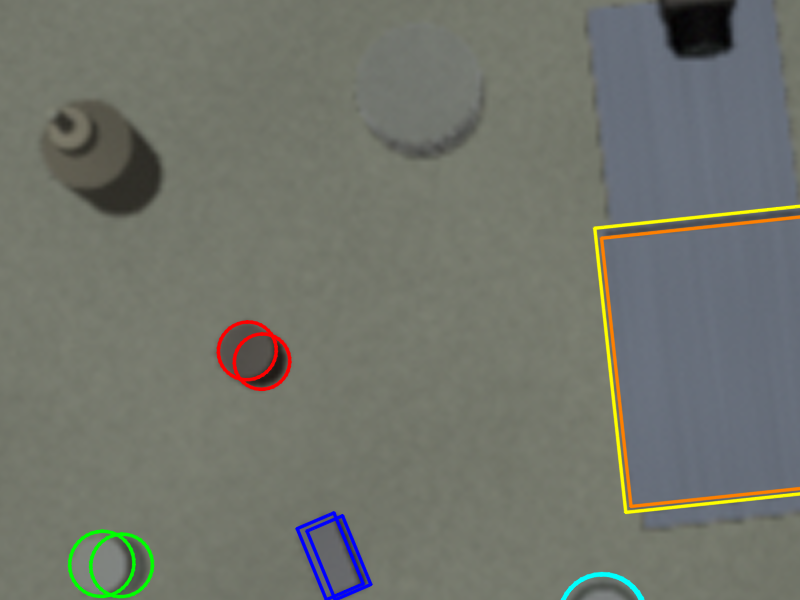

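View pics/ov_t2.png

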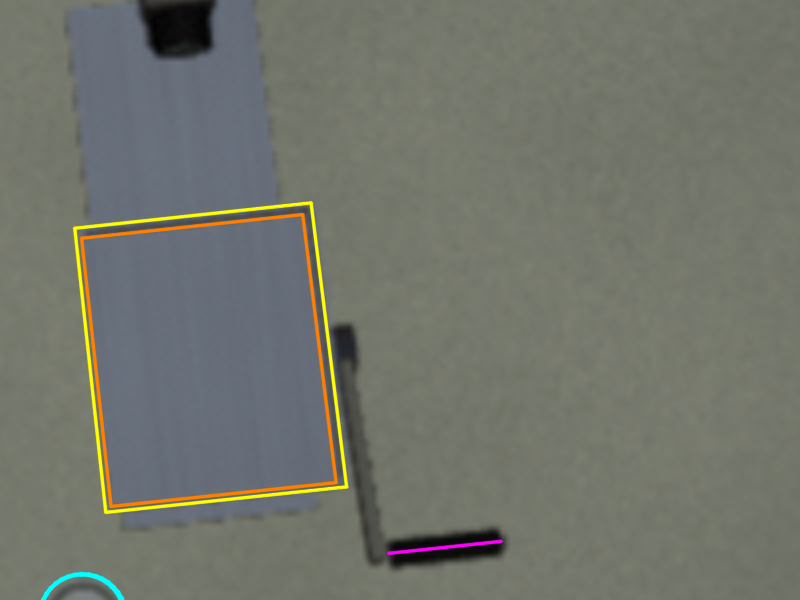

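View pics/ov_s.png

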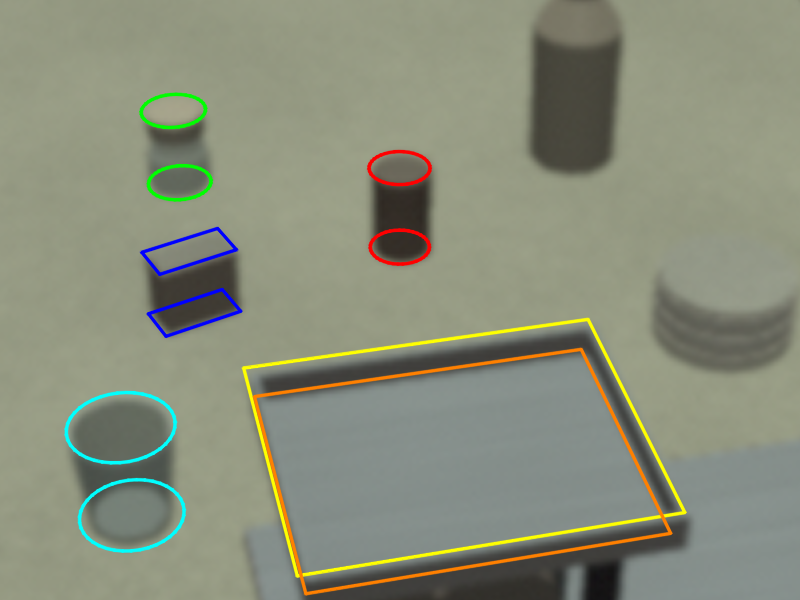

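View pics/ov_s2.png

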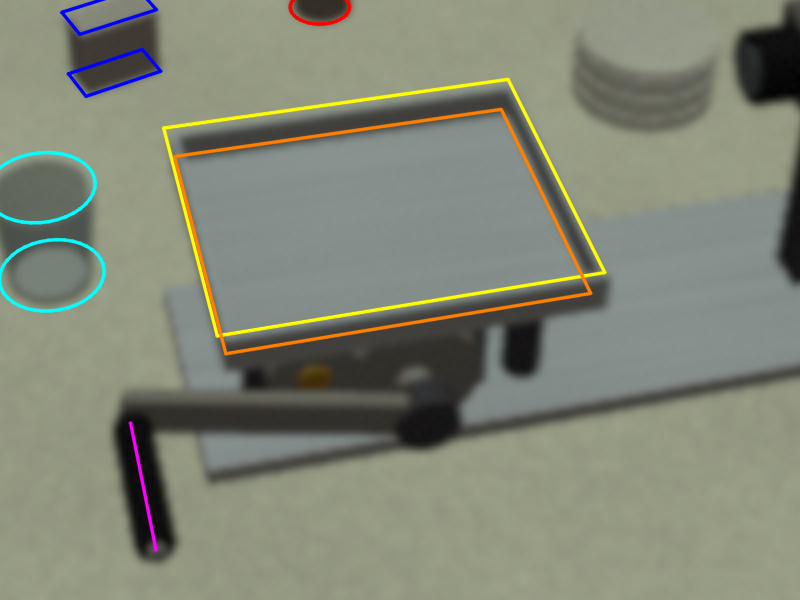

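Top and side views agree to about 2–3 mm, which is within calibration. Next I'll move to hover over the block.

Emit:
servo_tool:
  motion:
    - [[0,0,0,0,0,0.064],[28.7,-34.3,0,0,0,0],[28.7,-34.3,0,0,0,0],[28.7,-34.3,0,0,0,0],[28.7,-34.3,0,0,0,0]]
  gripper: 85
  newtons: 40

```text
time: 2.25
ee_pos: [0.2933, -0.324, 0.2502]
tcp_rot: [180.0, -0.0, 21.9]
wrist_force: [1.2, 0.0, -0.1]
opening: 0.0849
```

Emit:
servo_tool:
  motion:
    - [[28.7,-34.3,0,0,0,0],[28.7,-34.3,0,0,0,0],[28.7,-34.3,0,0,0,0],[28.7,-34.3,0,0,0,0],[28.7,-34.3,0,0,0,0]]

```text
time: 2.75
ee_pos: [0.3622, -0.1111, 0.2506]
tcp_rot: [180.0, -0.0, 22.0]
wrist_force: [1.2, 0.2, 0.3]
opening: 0.0849
```

Emit:
servo_tool:
  motion:
    - [[28.7,-34.3,0,0,0,0],[28.7,-34.3,0,0,0,0],[28.7,-34.3,0,0,0,0],[28.7,-34.3,10,0,0,0],[28.7,-34.3,20,0,0,0]]

```text
time: 3.25
ee_pos: [0.4317, 0.1021, 0.2214]
tcp_rot: [180.0, -0.2, 22.0]
wrist_force: [0.6, -1.3, 0.1]
opening: 0.0849
```

Emit:
servo_tool:
  motion:
    - [[28.7,-34.3,20,0,0,0],[28.7,-34.3,20,0,0,0],[0,0,20,0,0,0],[0,0,0,0,0,0]]

```text
time: 3.65
ee_pos: [0.4571, 0.1856, 0.1573]
tcp_rot: [180.0, 0.3, 22.1]
wrist_force: [-0.7, -0.6, 0.2]
opening: 0.0845
```

Run:
```python
from m import *
p=bot.camera('wrist'); print(bot.get_obs()['ee_pos'])
im=cv2.resize(p['color'][:,:,::-1],None,fx=4,fy=4,interpolation=cv2.INTER_CUBIC)
for z in(0,.046): ov(im,p,rect((.4575,.185),np.radians(22),-.025,.025,-.013,.013,z),(255,0,0))
cv2.imwrite('pics/w2.png',cv2.resize(im,(800,600),interpolation=cv2.INTER_AREA))
```

```text
[0.45764436 0.18502837 0.15932236]
```

View pics/w2.png

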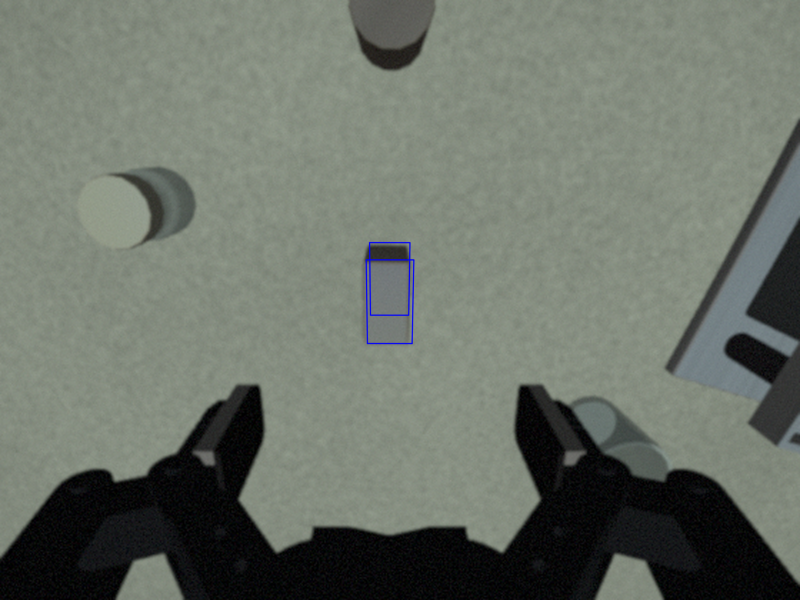

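The overlay sits on the block. Descend, grip and lift.

Emit:
servo_tool:
  motion:
    - [[0,0,35,0,0,0],[0,0,35,0,0,0],[0,0,35,0,0,0],[0,0,18,0,0,0],[0,0,6,0,0,0]]

```text
time: 4.2
ee_pos: [0.4581, 0.1839, 0.0308]
tcp_rot: [180.0, 0.1, 21.9]
wrist_force: [0.1, 0.3, -0.1]
opening: 0.0851
```

Emit:
servo_tool:
  motion:
    - [[0,0,0,0,0,0],[0,0,0,0,0,0],[0,0,0,0,0,0],[0,0,0,0,0,0],[0,0,0,0,0,0]]
  gripper: 15
  newtons: 40

```text
time: 4.7
ee_pos: [0.4591, 0.1854, 0.0325]
tcp_rot: [-180.0, -0.1, 22.0]
wrist_force: [-0.2, -0.2, 6.1]
opening: 0.0254
```

Emit:
servo_tool:
  motion:
    - [[0,0,0,0,0,0],[0,0,0,0,0,0],[0,0,0,0,0,0]]

```text
time: 5.0
ee_pos: [0.4591, 0.1854, 0.0325]
tcp_rot: [-180.0, -0.1, 22.0]
wrist_force: [0.0, -0.3, 6.0]
opening: 0.0256
```

Emit:
servo_tool:
  motion:
    - [[0,0,-10,0,0,0],[0,0,-25,0,0,0],[0,0,-40,0,0,0.1],[0,0,-40,0,0,0.1],[0,0,-40,0,0,0.1]]

```text
time: 5.5
ee_pos: [0.4787, 0.107, 0.1885]
tcp_rot: [-176.7, 0.4, 10.8]
wrist_force: [1.1, 0.1, -2.4]
opening: 0.0257
```

Emit:
servo_tool:
  motion:
    - [[6.3,38.3,-10,0,0,0],[6.3,38.3,0,0,0,0],[6.3,38.3,0,0,0,0],[6.3,38.3,0,0,0,0],[6.3,38.3,0,0,0,0]]

```text
time: 6.0
ee_pos: [0.5463, -0.0762, 0.1857]
tcp_rot: [-176.7, 0.4, 10.9]
wrist_force: [0.3, -0.3, -1.4]
opening: 0.0257
```

Emit:
servo_tool:
  motion:
    - [[6.3,38.3,0,0,0,0],[6.3,38.3,0,0,0,0],[0,0,0,0,0,0],[0,0,0,0,0,0],[0,0,0,0,0,0]]

```text
time: 6.5
ee_pos: [0.5727, -0.1467, 0.181]
tcp_rot: [-176.7, 0.4, 10.9]
wrist_force: [-0.0, -0.0, -1.4]
opening: 0.0255
```

Run:
```python
from m import *
p=snap('wrist','w3.png'); t=snap('top','t3.png'); o=bot.get_obs(); print(o['ee_pos'],o['opening'])
im=cv2.resize(p['color'][:,:,::-1],None,fx=4,fy=4,interpolation=cv2.INTER_CUBIC)
T=(.5755,-.074);yaw=np.radians(4.8)
ov(im,p,rect(T,yaw,-.09,.09,-.075,.075,.106),(0,255,255)); ov(im,p,rect(T,yaw,-.086,.086,-.071,.071,.09),(0,128,255))
cv2.imwrite('pics/w3.png',cv2.resize(im,(800,600),interpolation=cv2.INTER_AREA))
```

```text
[ 0.5727152  -0.14636477  0.18113739] 0.02537946849446575
```

View pics/w3.png

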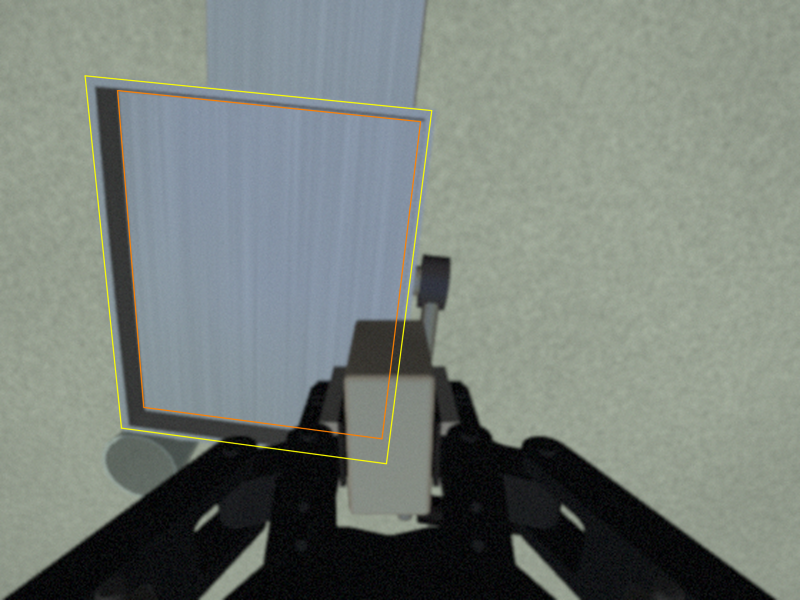

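Run:
```python
from m import *
o=bot.get_obs(); print({k:np.round(o[k],3) for k in('q','ee_pos','tcp_rot','wrist_force','time')})
```

```text
{'q': array([-15.579,  11.551,   9.701,  89.944,   2.763, 153.413]), 'ee_pos': array([ 0.573, -0.146,  0.181]), 'tcp_rot': array([-176.727,    0.368,   10.975]), 'wrist_force': array([ 0.122,  0.358, -1.541]), 'time': np.float64(6.6)}
```

```bash
cat > g.py <<'E'
from m import *
from scipy.spatial.transform import Rotation as Ro
# intermediate: plan(target xyz, yaw): rotation first then shift in target axes (mm)
def plan(x,y,z,yaw,pr=True):
    o=bot.get_obs(); R=Ro.from_euler('xyz',o['tcp_rot'],degrees=True); G=Ro.from_euler('xyz',[180,0,yaw],degrees=True)
    d=np.array([x,y,z])-o['ee_pos']
    print('t',o['time'],'pos',np.round(o['ee_pos'],4),'rotvec',np.round((R.inv()*G).as_rotvec(),4),'shift after turn mm',np.round(G.inv().apply(d)*1000,1),'before',np.round(R.inv().apply(d)*1000,1),'q16',np.round(o['q'][[0,5]],1))
T=np.array([.5755,-.074]);ty=np.radians(4.8)
def tr(x,y): return T+np.array([np.cos(ty)*x-np.sin(ty)*y,np.sin(ty)*x+np.cos(ty)*y])
E
python3 -c "
from g import *
plan(*tr(-.050,0),.181,4.8)"
```

```text
t 6.6 pos [ 0.5727 -0.1464  0.1811] rotvec [-0.0567  0.0095  0.1076] shift after turn mm [-41.2 -71.9   0.1] before [-33.2 -75.7   4.7] q16 [-15.6 153.4]
```

Emit:
servo_tool:
  motion:
    - [[0,0,0,-0.0567,0.0095,0.1076],[-13.7,-24,0,0,0,0],[-13.7,-24,0,0,0,0],[-13.8,-23.9,0,0,0,0],[0,0,0,0,0,0]]

```text
time: 7.1
ee_pos: [0.5243, -0.0763, 0.1816]
tcp_rot: [-180.0, -0.0, 4.9]
wrist_force: [0.6, -0.4, -2.0]
opening: 0.0259
```

```bash
python3 -c "
from g import *
p=snap('side','s4.png')
plan(*tr(-.050,0),.1225,4.8)
cv2.imwrite('pics/s4c.png',cv2.resize(cv2.imread('pics/s4.png')[150:330,180:420],(800,600),interpolation=cv2.INTER_CUBIC))
"
```

```text
t 7.15 pos [ 0.5253 -0.0774  0.1815] rotvec [ 0.0002 -0.001   0.0017] shift after turn mm [ 0.3  0.8 59. ] before [ 0.3  0.8 59. ] q16 [ -8.4 166.7]
```

View pics/s4c.png

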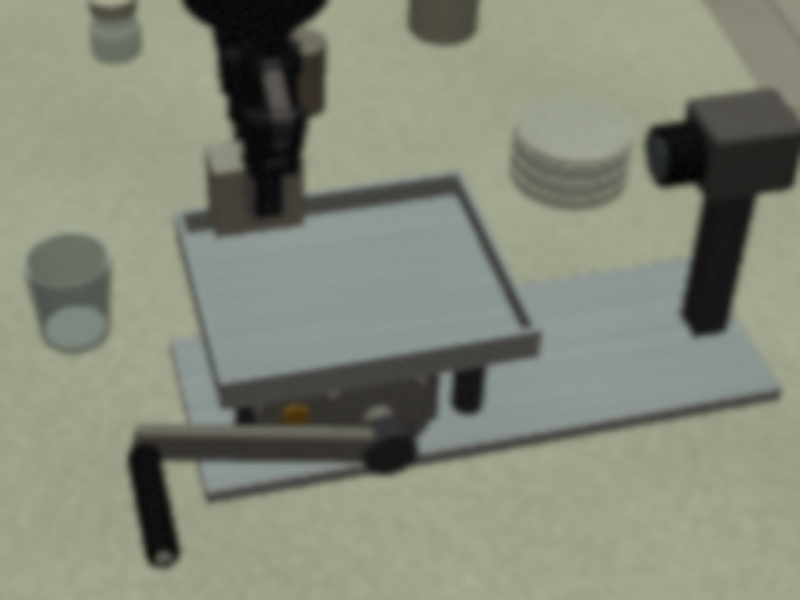

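The block hangs level over the tray's near end. Lower it.

Emit:
servo_tool:
  motion:
    - [[0.3,0.8,20,0,0,0],[0,0,20,0,0,0],[0,0,12,0,0,0],[0,0,4,0,0,0],[0,0,1,0,0,0]]

```text
time: 7.65
ee_pos: [0.5262, -0.08, 0.1235]
tcp_rot: [-180.0, 0.0, 4.7]
wrist_force: [0.3, 0.6, -0.9]
opening: 0.0257
```

Emit:
servo_tool:
  motion:
    - [[0,0,0.5,0,0,0],[0,0,0.5,0,0,0],[0,0,0,0,0,0]]

```text
time: 7.95
ee_pos: [0.5265, -0.0799, 0.1232]
tcp_rot: [180.0, -0.0, 4.7]
wrist_force: [-0.3, 0.3, -1.7]
opening: 0.0255
```

Emit:
servo_tool:
  motion:
    - [[0,0,0.7,0,0,0],[0,0,0.7,0,0,0],[0,0,0,0,0,0]]

```text
time: 8.25
ee_pos: [0.5264, -0.0799, 0.1223]
tcp_rot: [180.0, -0.0, 4.7]
wrist_force: [-2.6, 0.9, 6.0]
opening: 0.0254
```

Contact made; release.

Emit:
servo_tool:
  motion:
    - [[0,0,0,0,0,0],[0,0,0,0,0,0],[0,0,0,0,0,0],[0,0,-15,0,0,0],[0,0,-35,0,0,0]]
  gripper: 60

```text
time: 8.75
ee_pos: [0.5249, -0.0797, 0.1699]
tcp_rot: [-179.9, 0.3, 4.7]
wrist_force: [1.3, -0.4, 1.0]
opening: 0.0603
```

Emit:
servo_tool:
  motion:
    - [[0,0,-45,0,0,0],[0,0,-25,0,0,0],[0,0,0,0,0,0]]
  gripper: 85

```text
time: 9.05
ee_pos: [0.5275, -0.0801, 0.2465]
tcp_rot: [179.9, -0.4, 4.7]
wrist_force: [-0.0, -0.7, 0.4]
opening: 0.0852
```

```bash
python3 -c "
from g import *
p=bot.camera('wrist')
im=cv2.resize(p['color'][:,:,::-1],None,fx=4,fy=4,interpolation=cv2.INTER_CUBIC)
ov(im,p,rect(T,ty,-.09,.09,-.075,.075,.106),(0,255,255)); ov(im,p,rect(T,ty,-.086,.086,-.071,.071,.09),(0,128,255))
for z in(.09,.136): ov(im,p,rect(tr(-.05,0),ty,-.025,.025,-.013,.013,z),(255,0,0))
cv2.imwrite('pics/w5.png',cv2.resize(im,(800,600),interpolation=cv2.INTER_AREA))
plan(.5918,.2365,.2,50)
"
```

```text
t 9.1 pos [ 0.527 -0.08   0.244] rotvec [ 0.0022 -0.0031 -0.7901] shift after turn mm [ 284.1 -153.8   44. ] before [  90.5 -310.1   44.1] q16 [ -8.6 166.6]
```

View pics/w5.png

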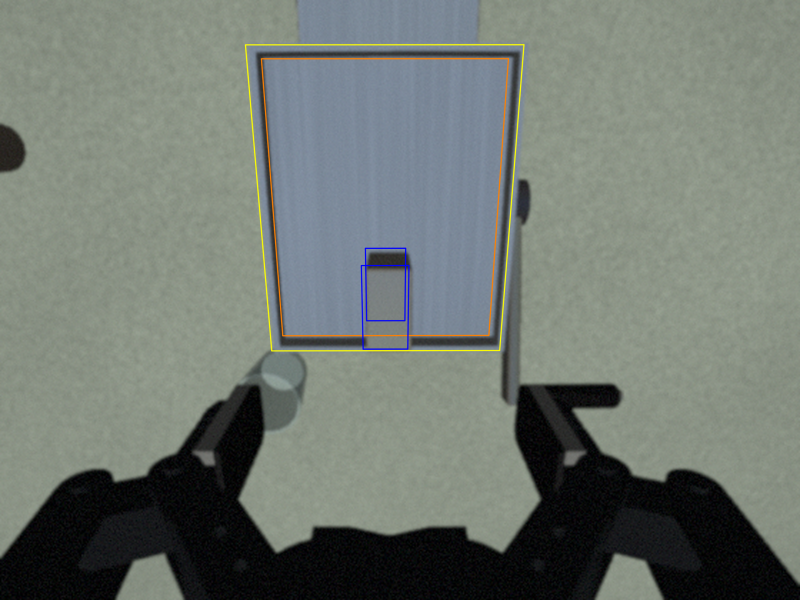

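The block stands in the tray about where planned. Next, the core.

Emit:
servo_tool:
  motion:
    - [[0,0,0,0,0,-0.1317],[0,0,0,0,0,-0.1317],[0,0,0,0,0,-0.1317],[0,0,0,0,0,-0.1317],[0,0,0,0,0,-0.1317]]

```text
time: 9.6
ee_pos: [0.5259, -0.0798, 0.2403]
tcp_rot: [-179.9, 0.1, 42.8]
wrist_force: [0.7, 0.1, -0.2]
opening: 0.0848
```

Emit:
servo_tool:
  motion:
    - [[0,0,0,0,0,-0.1317],[35.5,-19.2,0,0,0,0],[35.5,-19.2,0,0,0,0],[35.5,-19.2,0,0,0,0],[35.5,-19.2,0,0,0,0]]

```text
time: 10.1
ee_pos: [0.5584, 0.0797, 0.2404]
tcp_rot: [-179.9, 0.1, 50.0]
wrist_force: [0.5, -0.4, 0.5]
opening: 0.085
```

Emit:
servo_tool:
  motion:
    - [[35.5,-19.2,0,0,0,0],[35.5,-19.2,10,0,0,0],[35.5,-19.2,20,0,0,0],[35.5,-19.2,20,0,0,0],[0,0,10,0,0,0]]

```text
time: 10.6
ee_pos: [0.5903, 0.2403, 0.1772]
tcp_rot: [-179.8, 0.2, 50.2]
wrist_force: [-0.8, -0.1, -0.5]
opening: 0.0851
```

Emit:
servo_tool:
  motion:
    - [[0,0,0,0,0,0],[0,0,0,0,0,0]]

```text
time: 10.8
ee_pos: [0.5909, 0.2357, 0.1813]
tcp_rot: [-180.0, 0.1, 50.0]
wrist_force: [0.3, 0.1, -0.1]
opening: 0.0853
```

```bash
python3 -c "
from g import *
p=bot.camera('wrist')
im=cv2.resize(p['color'][:,:,::-1],None,fx=4,fy=4,interpolation=cv2.INTER_CUBIC)
for P in cyl((.5918,.2365),.019,0,.06): ov(im,p,P,(0,0,255))
for P in cyl((.4554,.332),.021,0,.056): ov(im,p,P,(0,255,0))
cv2.imwrite('pics/w6.png',cv2.resize(im,(800,600),interpolation=cv2.INTER_AREA))
plan(.5918,.2365,.034,50)
"
```

```text
t 10.85 pos [0.5912 0.2355 0.1821] rotvec [ 0.     -0.0002 -0.001 ] shift after turn mm [  1.2  -0.2 148.1] before [  1.1  -0.2 148.1] q16 [ 21.7 151.8]
```

View pics/w6.png

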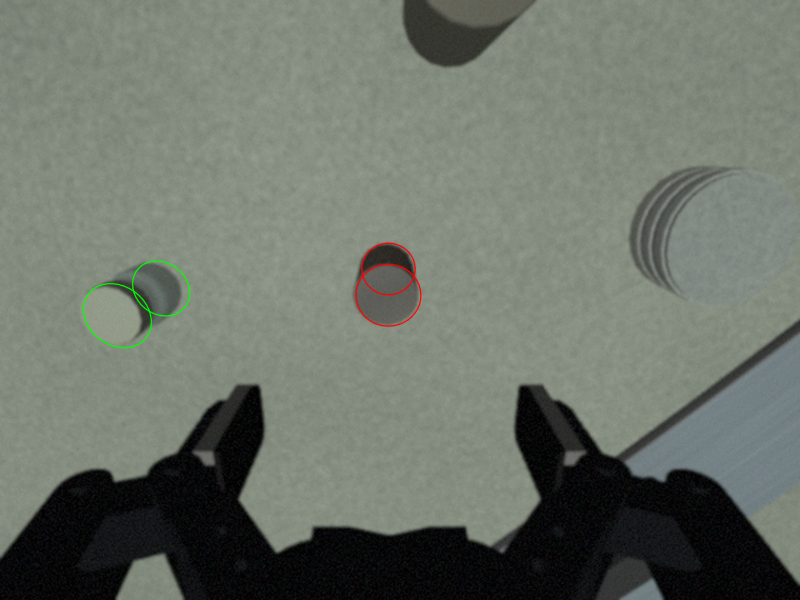

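Emit:
servo_tool:
  motion:
    - [[1.2,0,35,0,0,0],[0,0,40,0,0,0],[0,0,40,0,0,0],[0,0,24,0,0,0],[0,0,9,0,0,0]]

```text
time: 11.35
ee_pos: [0.591, 0.2358, 0.0315]
tcp_rot: [-179.9, 0.1, 49.9]
wrist_force: [-0.7, 0.0, -0.3]
opening: 0.0851
```

Emit:
servo_tool:
  motion:
    - [[0,0,0,0,0,0],[0,0,0,0,0,0],[0,0,0,0,0,0],[0,0,0,0,0,0],[0,0,0,0,0,0]]
  gripper: 25
  newtons: 40

```text
time: 11.85
ee_pos: [0.5928, 0.2377, 0.0355]
tcp_rot: [179.9, -0.2, 50.0]
wrist_force: [-0.8, -1.1, 5.4]
opening: 0.0372
```

Emit:
servo_tool:
  motion:
    - [[0,0,0,0,0,0],[0,0,0,0,0,0]]

```text
time: 12.05
ee_pos: [0.5928, 0.2377, 0.0355]
tcp_rot: [179.9, -0.1, 50.0]
wrist_force: [-0.1, -0.7, 5.6]
opening: 0.0372
```

Emit:
servo_tool:
  motion:
    - [[0,0,-10,0,0,0],[0,0,-25,0,0,0],[0,0,-40,0,0,0],[0,0,-40,0,0,0],[0,0,-40,0,0,0]]

```text
time: 12.55
ee_pos: [0.5916, 0.2373, 0.1909]
tcp_rot: [180.0, -0.0, 50.0]
wrist_force: [0.1, 0.2, -1.5]
opening: 0.0367
```

Emit:
servo_tool:
  motion:
    - [[-27.5,21,-30,0,0,0],[-27.5,21,0,0,0,0],[-27.5,21,0,0,0,0],[-27.5,21,0,0,0,0],[-27.5,21,0,0,0,0]]

```text
time: 13.05
ee_pos: [0.5837, 0.0632, 0.2195]
tcp_rot: [180.0, -0.0, 50.0]
wrist_force: [0.9, -0.7, -0.9]
opening: 0.0373
```

Emit:
servo_tool:
  motion:
    - [[-27.5,21,0,0,0,0],[-27.5,21,0,0,0,0],[-27.5,21,0,0,0,0],[-27.5,21,0,0,0,0],[0,0,0,0,0,0.1317]]

```text
time: 13.55
ee_pos: [0.5772, -0.0773, 0.2193]
tcp_rot: [179.9, 0.0, 42.3]
wrist_force: [-0.3, 0.9, -1.9]
opening: 0.037
```

Emit:
servo_tool:
  motion:
    - [[0,0,0,0,0,0.1317],[0,0,0,0,0,0.1317],[0,0,0,0,0,0.1317],[0,0,0,0,0,0.1317],[0,0,0,0,0,0.1317]]

```text
time: 14.05
ee_pos: [0.5776, -0.0737, 0.2193]
tcp_rot: [180.0, -0.0, 4.4]
wrist_force: [0.3, 0.5, -2.1]
opening: 0.0373
```

Emit:
servo_tool:
  motion:
    - [[0,0,0,0,0,0],[0,0,0,0,0,0]]

```text
time: 14.25
ee_pos: [0.5776, -0.0737, 0.2189]
tcp_rot: [180.0, -0.0, 5.0]
wrist_force: [0.6, 0.5, -1.6]
opening: 0.0373
```

```bash
python3 -c "
from g import *
plan(*tr(.003,0),.1255,4.8); print(bot.get_obs()['opening'])"
```

```text
t 14.25 pos [ 0.5776 -0.0737  0.2189] rotvec [ 0.     -0.0002  0.0027] shift after turn mm [ 0.9  0.1 93.4] before [ 0.9  0.1 93.4] q16 [ -7.3 167.8]
0.03730542219953988
```

Emit:
servo_tool:
  motion:
    - [[1,0,30,0,0,0],[0,0,30,0,0,0],[0,0,22,0,0,0],[0,0,8,0,0,0],[0,0,2,0,0,0]]

```text
time: 14.75
ee_pos: [0.5782, -0.0736, 0.1259]
tcp_rot: [-180.0, 0.1, 4.8]
wrist_force: [-0.4, 1.0, -0.5]
opening: 0.0371
```

Emit:
servo_tool:
  motion:
    - [[0,0,0.7,0,0,0],[0,0,0.7,0,0,0],[0,0,0,0,0,0]]

```text
time: 15.05
ee_pos: [0.579, -0.0737, 0.1258]
tcp_rot: [180.0, -0.1, 4.8]
wrist_force: [-0.3, 0.7, -1.9]
opening: 0.0371
```

Emit:
servo_tool:
  motion:
    - [[0,0,0.7,0,0,0],[0,0,0.7,0,0,0],[0,0,0,0,0,0]]

```text
time: 15.35
ee_pos: [0.579, -0.0737, 0.1252]
tcp_rot: [180.0, -0.1, 4.7]
wrist_force: [-2.3, -0.0, 7.6]
opening: 0.0373
```

Contact; release and go for the jar.

Emit:
servo_tool:
  motion:
    - [[0,0,0,0,0,0],[0,0,0,0,0,0],[0,0,0,0,0,0],[0,0,-15,0,0,0],[0,0,-35,0,0,0]]
  gripper: 65

```text
time: 15.85
ee_pos: [0.5773, -0.0735, 0.1719]
tcp_rot: [-179.9, 0.3, 4.7]
wrist_force: [0.6, 0.5, 0.5]
opening: 0.0649
```

Emit:
servo_tool:
  motion:
    - [[0,0,-45,0,0,0],[0,0,-25,0,0,0],[0,0,0,0,0,0]]
  gripper: 85

```text
time: 16.15
ee_pos: [0.5798, -0.0738, 0.249]
tcp_rot: [179.9, -0.4, 4.7]
wrist_force: [-0.8, 0.6, 0.7]
opening: 0.0851
```

```bash
python3 -c "
from g import *
snap('wrist','w7.png')
plan(.454,.333,.2,70)
"
```

```text
t 16.2 pos [ 0.5794 -0.0738  0.2463] rotvec [ 0.0028 -0.0029 -1.1392] shift after turn mm [ 339.4 -256.9   46.3] before [ -91.6 -415.8   45.6] q16 [ -7.3 168. ]
```

View pics/w7.png

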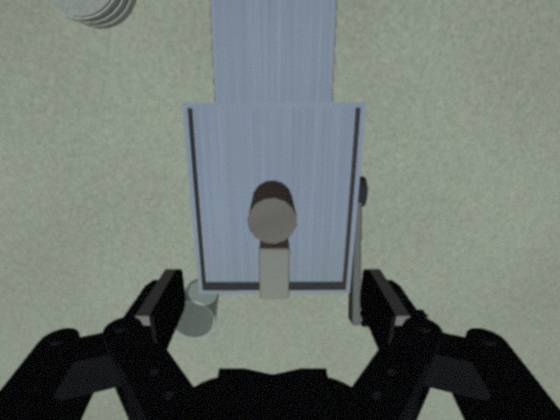

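Emit:
servo_tool:
  motion:
    - [[0,0,0,0,0,-0.1317],[0,0,0,0,0,-0.1317],[0,0,0,0,0,-0.1317],[0,0,0,0,0,-0.1317],[0,0,0,0,0,-0.1317]]

```text
time: 16.7
ee_pos: [0.5782, -0.0736, 0.2424]
tcp_rot: [-179.9, 0.1, 42.8]
wrist_force: [-0.4, -0.8, -0.2]
opening: 0.0849
```

Emit:
servo_tool:
  motion:
    - [[0,0,0,0,0,-0.1317],[23.1,-35.8,0,0,0,0],[23.1,-35.8,0,0,0,0],[23.1,-35.8,0,0,0,0],[23.1,-35.8,0,0,0,0]]

```text
time: 17.2
ee_pos: [0.5272, 0.0904, 0.2425]
tcp_rot: [-179.9, 0.1, 50.0]
wrist_force: [-0.4, -0.1, 0.3]
opening: 0.0848
```

Emit:
servo_tool:
  motion:
    - [[23.1,-35.8,0,0,0,0],[23.1,-35.8,0,0,0,0],[23.1,-35.8,0,0,0,0],[23.1,-35.8,10,0,0,0],[23.1,-35.8,20,0,0,0]]

```text
time: 17.7
ee_pos: [0.4648, 0.2944, 0.2137]
tcp_rot: [180.0, -0.1, 50.0]
wrist_force: [0.8, -0.6, -0.6]
opening: 0.085
```

Emit:
servo_tool:
  motion:
    - [[23.1,-35.8,20,0,0,0],[0,0,15,0,0,0],[0,0,0,0,0,0],[0,0,0,0,0,0]]

```text
time: 18.1
ee_pos: [0.4526, 0.3329, 0.1783]
tcp_rot: [-180.0, 0.1, 50.0]
wrist_force: [0.2, 0.0, 0.0]
opening: 0.0853
```

```bash
python3 -c "
from g import *
p=bot.camera('wrist')
im=cv2.resize(p['color'][:,:,::-1],None,fx=4,fy=4,interpolation=cv2.INTER_CUBIC)
for P in cyl((.454,.333),.021,0,.056): ov(im,p,P,(0,255,0))
cv2.imwrite('pics/w8.png',cv2.resize(im,(800,600),interpolation=cv2.INTER_AREA))
plan(.454,.333,.028,50)
"
```

```text
t 18.15 pos [0.453  0.3328 0.179 ] rotvec [-0.0002  0.0001 -0.0007] shift after turn mm [  0.7   0.6 151. ] before [  0.8   0.7 151. ] q16 [ 36.3 166.3]
```

View pics/w8.png

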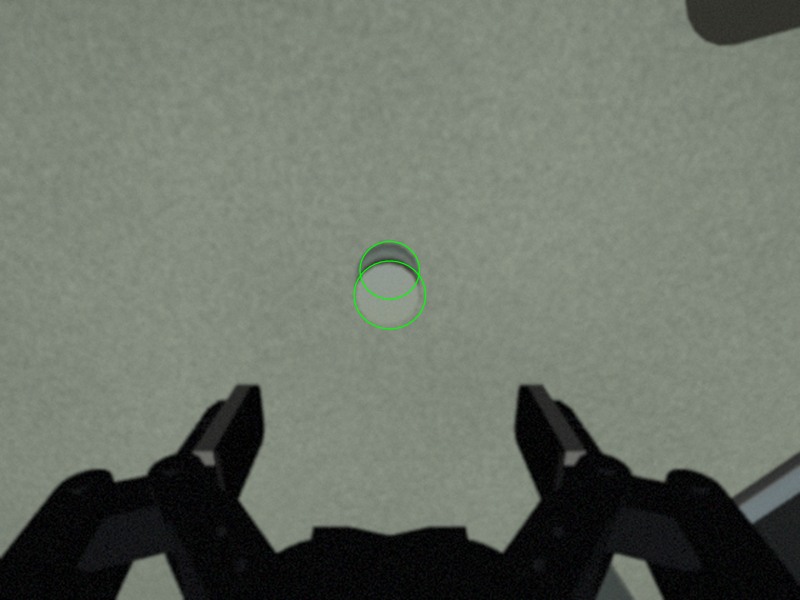

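Emit:
servo_tool:
  motion:
    - [[0.7,0.6,35,0,0,0],[0,0,40,0,0,0],[0,0,40,0,0,0],[0,0,26,0,0,0],[0,0,9,0,0,0]]

```text
time: 18.65
ee_pos: [0.4533, 0.332, 0.0266]
tcp_rot: [-179.9, 0.2, 49.9]
wrist_force: [-0.1, 0.7, -0.1]
opening: 0.0849
```

Emit:
servo_tool:
  motion:
    - [[0,0,0,0,0,0],[0,0,0,0,0,0],[0,0,0,0,0,0],[0,0,0,0,0,0],[0,0,0,0,0,0]]
  gripper: 25
  newtons: 35

```text
time: 19.15
ee_pos: [0.4547, 0.3342, 0.0308]
tcp_rot: [180.0, -0.2, 50.0]
wrist_force: [-0.4, -1.8, 5.8]
opening: 0.04
```

Emit:
servo_tool:
  motion:
    - [[0,0,0,0,0,0],[0,0,0,0,0,0]]

```text
time: 19.35
ee_pos: [0.4547, 0.3342, 0.0308]
tcp_rot: [180.0, -0.2, 50.0]
wrist_force: [-0.4, -1.9, 5.1]
opening: 0.0403
```

Emit:
servo_tool:
  motion:
    - [[0,0,-10,0,0,0],[0,0,-25,0,0,0],[0,0,-40,0,0,0],[0,0,-45,0,0,0],[0,0,-45,0,0,0]]

```text
time: 19.85
ee_pos: [0.4534, 0.3334, 0.1964]
tcp_rot: [-180.0, -0.0, 50.0]
wrist_force: [0.7, -0.0, 0.7]
opening: 0.04
```

Emit:
servo_tool:
  motion:
    - [[-17.8,35.8,-35,0,0,0],[-17.8,35.8,-15,0,0,0],[-17.8,35.8,0,0,0,0],[-17.8,35.8,0,0,0,0],[-17.8,35.8,0,0,0,0]]

```text
time: 20.35
ee_pos: [0.5331, 0.151, 0.243]
tcp_rot: [180.0, -0.1, 50.0]
wrist_force: [1.7, -0.1, -1.2]
opening: 0.0405
```

Emit:
servo_tool:
  motion:
    - [[-17.8,35.8,0,0,0,0],[-17.8,35.8,0,0,0,0],[-17.8,35.8,0,0,0,0],[-17.8,35.8,0,0,0,0],[-17.8,35.8,0,0,0,0]]

```text
time: 20.85
ee_pos: [0.613, -0.0323, 0.2428]
tcp_rot: [180.0, -0.0, 50.0]
wrist_force: [-0.5, -0.5, -0.7]
opening: 0.04
```

Emit:
servo_tool:
  motion:
    - [[-18,35.8,0,0,0,0],[0,0,0,0,0,0.1317],[0,0,0,0,0,0.1317],[0,0,0,0,0,0.1317],[0,0,0,0,0,0.1317]]

```text
time: 21.35
ee_pos: [0.6285, -0.0677, 0.2426]
tcp_rot: [180.0, -0.0, 19.5]
wrist_force: [-0.6, 0.7, -1.1]
opening: 0.04
```

Emit:
servo_tool:
  motion:
    - [[0,0,0,0,0,0.1317],[0,0,0,0,0,0.1317],[0,0,0,0,0,0],[0,0,0,0,0,0]]

```text
time: 21.75
ee_pos: [0.6285, -0.0675, 0.2421]
tcp_rot: [180.0, -0.0, 5.0]
wrist_force: [0.4, 0.3, -1.2]
opening: 0.04
```

```bash
python3 -c "
from g import *
plan(*tr(.055,0),.1208,4.8); snap('wrist','w9.png');print(bot.get_obs()['opening'])"
```

```text
t 21.75 pos [ 0.6285 -0.0675  0.2421] rotvec [ 0.     -0.0004  0.0026] shift after turn mm [  1.6   2.  121.3] before [  1.6   2.  121.3] q16 [ -6.1 168.9]
0.04044881817386667
```

View pics/w9.png

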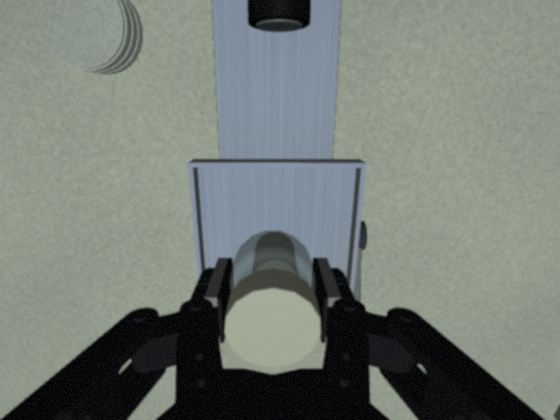

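Emit:
servo_tool:
  motion:
    - [[1.6,2,35,0,0,0],[0,0,40,0,0,0],[0,0,30,0,0,0],[0,0,12,0,0,0],[0,0,3,0,0,0]]

```text
time: 22.3
ee_pos: [0.6297, -0.0693, 0.1211]
tcp_rot: [-180.0, 0.1, 4.8]
wrist_force: [0.6, -0.3, 0.2]
opening: 0.0404
```

Emit:
servo_tool:
  motion:
    - [[0,0,0.5,0,0,0],[0,0,0.5,0,0,0],[0,0,0,0,0,0]]

```text
time: 22.6
ee_pos: [0.6307, -0.0695, 0.1214]
tcp_rot: [180.0, -0.1, 4.8]
wrist_force: [1.1, 0.4, -0.8]
opening: 0.0402
```

Emit:
servo_tool:
  motion:
    - [[0,0,0.7,0,0,0],[0,0,0.7,0,0,0],[0,0,0,0,0,0]]

```text
time: 22.9
ee_pos: [0.6307, -0.0694, 0.1205]
tcp_rot: [180.0, -0.1, 4.7]
wrist_force: [-2.0, 0.4, 6.2]
opening: 0.0404
```

Emit:
servo_tool:
  motion:
    - [[0,0,0,0,0,0],[0,0,0,0,0,0],[0,0,0,0,0,0],[0,0,-15,0,0,0],[0,0,-35,0,0,0]]
  gripper: 70

```text
time: 23.4
ee_pos: [0.6289, -0.0692, 0.1671]
tcp_rot: [-179.9, 0.3, 4.7]
wrist_force: [0.9, -0.2, 0.2]
opening: 0.0698
```

Emit:
servo_tool:
  motion:
    - [[0,0,-45,0,0,0],[0,0,-45,0,0,0],[-30,30,0,0,0,0],[-40,30,0,0,0,0],[-40,30,0,0,0,0]]

```text
time: 23.9
ee_pos: [0.5272, -0.1689, 0.2601]
tcp_rot: [180.0, -0.0, 4.8]
wrist_force: [0.7, -0.7, 0.9]
opening: 0.0698
```

Emit:
servo_tool:
  motion:
    - [[-40,30,0,0,0,-0.14],[0,0,0,0,0,-0.14],[0,0,0,0,0,-0.14],[0,0,0,0,0,-0.14],[0,0,0,0,0,-0.14]]
  gripper: 60

```text
time: 24.4
ee_pos: [0.4907, -0.2014, 0.2603]
tcp_rot: [180.0, -0.0, 45.1]
wrist_force: [-0.4, -0.5, -0.7]
opening: 0.0602
```

Emit:
servo_tool:
  motion:
    - [[0,0,0,0,0,-0.15],[0,0,0,0,0,-0.15],[0,0,0,0,0,-0.15],[0,0,0,0,0,-0.15],[0,0,0,0,0,-0.15]]

```text
time: 24.9
ee_pos: [0.4909, -0.2012, 0.2602]
tcp_rot: [180.0, 0.0, 88.1]
wrist_force: [0.6, 0.9, 0.8]
opening: 0.0601
```

Emit:
servo_tool:
  motion:
    - [[0,0,0,0,0,-0.12],[0,0,0,0,0,0],[0,0,0,0,0,0]]

```text
time: 25.2
ee_pos: [0.4909, -0.2012, 0.2597]
tcp_rot: [180.0, 0.0, 94.4]
wrist_force: [-1.0, 0.4, 0.3]
opening: 0.06
```

```bash
python3 -c "
from g import *
s=snap('side','s10.png');t=snap('top','t10.png');w=snap('wrist','w10.png')
a=cv2.resize(cv2.imread('pics/s10.png')[150:330,180:420],(800,600),interpolation=cv2.INTER_CUBIC);cv2.imwrite('pics/s10c.png',a)
plan(.4539,-.219,.2,94.8)
"
```

```text
t 25.35 pos [ 0.4909 -0.2012  0.2592] rotvec [-0.0002  0.     -0.005 ] shift after turn mm [-14.6 -38.3  59.2] before [-14.8 -38.3  59.2] q16 [-22.3  63.2]
```

View pics/s10c.png

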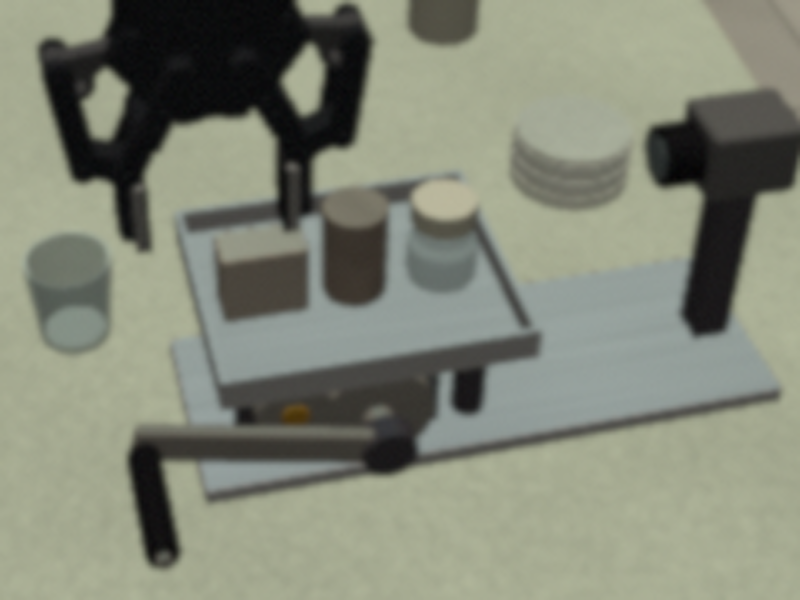

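View pics/w10.png

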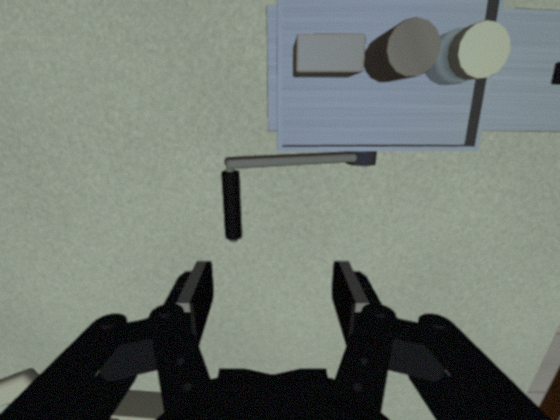

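All three samples stand apart in the tray. The handle bar runs from about (230,172) to (234,238) in the wrist picture. Next I'll measure it.

```bash
python3 -c "
from g import *
w=bot.camera('wrist')
a=onz(w,230.5,172,.086);b=onz(w,234,238,.086);print(a,b,(a+b)/2,np.linalg.norm(a-b),np.degrees(np.arctan2((a-b)[1],(a-b)[0])))
print('pivot',onz(w,362,157,.05), 'arm end',onz(w,230,163,.086))
im=cv2.resize(w['color'][:,:,::-1],None,fx=4,fy=4,interpolation=cv2.INTER_CUBIC)
ov(im,w,[[*a[:2],.086],[*b[:2],.086]],(255,0,255),False)
ov(im,w,rect(T,ty,-.09,.09,-.075,.075,.106),(0,255,255))
cv2.imwrite('pics/w11.png',cv2.resize(im,(800,600),interpolation=cv2.INTER_AREA))
g=(a+b)/2
plan(g[0],g[1],.088,94.8)
"
```

```text
[ 0.44975855 -0.18480418  0.086     ] [ 0.45598283 -0.25460985  0.086     ] [ 0.45287069 -0.21970702  0.086     ] 0.07008262228645015 95.09535598823004
pivot [ 0.58604668 -0.16497258  0.05      ] arm end [ 0.44894228 -0.1760098   0.086     ]
t 25.4 pos [ 0.4909 -0.2012  0.2592] rotvec [-0.0003 -0.     -0.0045] shift after turn mm [-15.3 -39.4 171.2] before [-15.4 -39.3 171.2] q16 [-22.3  63.2]
```

View pics/w11.png

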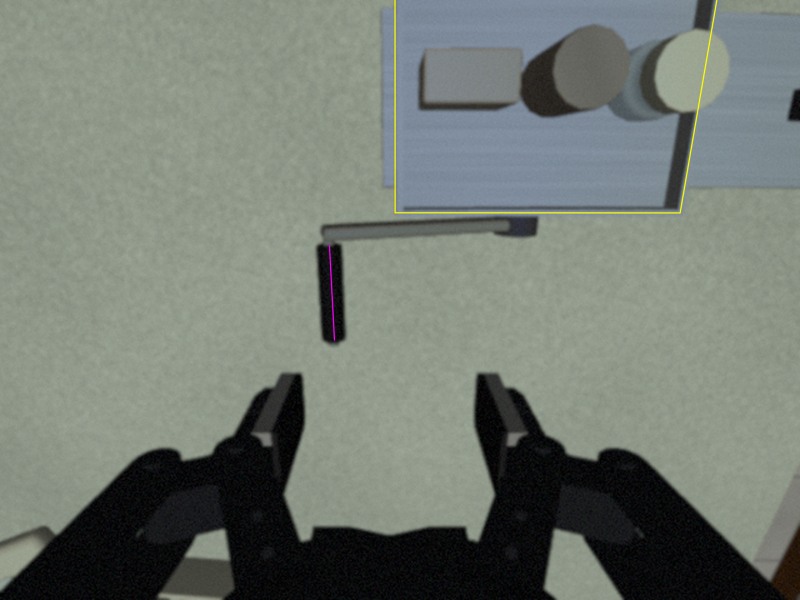

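Emit:
servo_tool:
  motion:
    - [[-8,-20,20,0,0,-0.005],[-7.4,-19.4,35,0,0,0],[0,0,40,0,0,0],[0,0,40,0,0,0],[0,0,25,0,0,0]]

```text
time: 25.9
ee_pos: [0.4516, -0.2194, 0.0961]
tcp_rot: [-179.9, -0.1, 94.8]
wrist_force: [-0.9, -0.3, 0.9]
opening: 0.0602
```

Emit:
servo_tool:
  motion:
    - [[0,0,12,0,0,0],[0,0,0,0,0,0],[0,0,0,0,0,0]]

```text
time: 26.2
ee_pos: [0.4534, -0.22, 0.0883]
tcp_rot: [180.0, 0.0, 94.9]
wrist_force: [-0.7, -0.5, 0.5]
opening: 0.0598
```

```bash
python3 -c "
from g import *
plan(.4529,-.2197,.086,94.8); snap('side','s12.png')
a=cv2.resize(cv2.imread('pics/s12.png')[150:330,180:420],(800,600),interpolation=cv2.INTER_CUBIC);cv2.imwrite('pics/s12c.png',a)"
```

```text
t 26.2 pos [ 0.4534 -0.22    0.0883] rotvec [0.0008 0.0006 0.002 ] shift after turn mm [ 0.4 -0.5  2.3] before [ 0.4 -0.5  2.3] q16 [-25.9  59.2]
```

View pics/s12c.png

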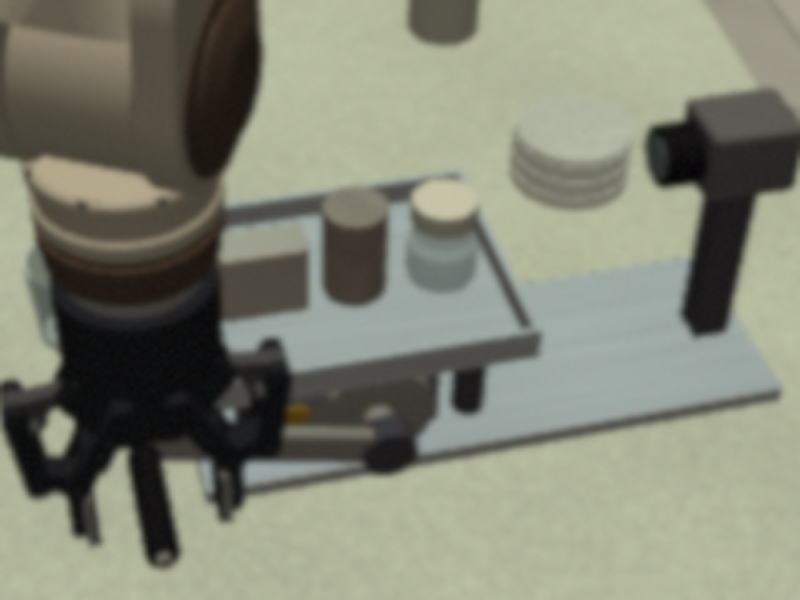

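Emit:
servo_tool:
  motion:
    - [[0,-0.5,3,0,0,0],[0,0,0,0,0,0],[0,0,0,0,0,0],[0,0,0,0,0,0],[0,0,0,0,0,0]]
  gripper: 5
  newtons: 70

```text
time: 26.75
ee_pos: [0.4517, -0.22, 0.0842]
tcp_rot: [-179.9, 0.0, 94.9]
wrist_force: [-5.6, -1.7, 3.9]
opening: 0.0159
```

Emit:
servo_tool:
  motion:
    - [[0,0,0,0,0,0],[0,0,0,0,0,0],[0,0,0,0,0,0]]

```text
time: 27.05
ee_pos: [0.4517, -0.22, 0.0843]
tcp_rot: [-179.9, 0.0, 94.9]
wrist_force: [-4.5, -0.8, 3.1]
opening: 0.0162
```

Handle pinched. Swing along the arc (radius 140 mm), checking partway.

Emit:
servo_tool:
  motion:
    - [[0,2.1,-7.0,0,0,0],[0,2.4,-6.9,0,0,0],[0,2.8,-6.8,0,0,0],[0,3.2,-6.6,0,0,0],[0,3.5,-6.4,0,0,0]]

```text
time: 27.55
ee_pos: [0.4649, -0.2188, 0.117]
tcp_rot: [-179.7, -0.0, 94.9]
wrist_force: [-6.8, -4.2, -6.0]
opening: 0.0162
```

Emit:
servo_tool:
  motion:
    - [[0,3.8,-6.3,0,0,0],[0,4.1,-6.0,0,0,0],[0,4.5,-5.8,0,0,0],[0,4.8,-5.6,0,0,0],[0,5.0,-5.3,0,0,0]]

```text
time: 28.05
ee_pos: [0.4868, -0.217, 0.1464]
tcp_rot: [-179.7, -0.0, 94.9]
wrist_force: [-8.7, -2.7, -1.2]
opening: 0.016
```

```bash
python3 -c "
from g import *
o=bot.get_obs();print(o['ee_pos'],o['wrist_force'],o['opening']); snap('side','s13.png')
a=cv2.resize(cv2.imread('pics/s13.png')[130:330,180:440],(780,600),interpolation=cv2.INTER_CUBIC);cv2.imwrite('pics/s13c.png',a)"
```

```text
[ 0.4868138  -0.21700305  0.14637391] [-8.67337547 -2.66694146 -1.202015  ] 0.015976978716315322
```

View pics/s13c.png

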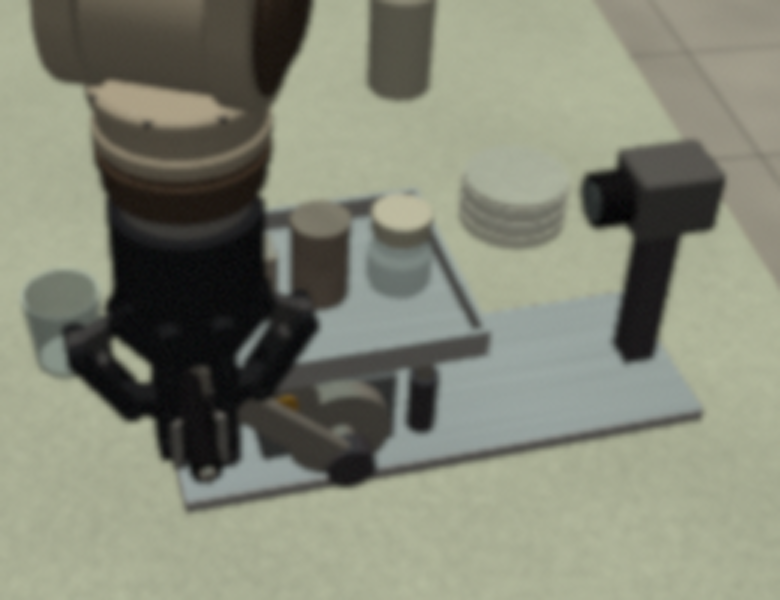

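Lever rising, samples standing. Continue.

Emit:
servo_tool:
  motion:
    - [[0,5.3,-5.1,0,0,0],[0,5.6,-4.8,0,0,0],[0,5.8,-4.5,0,0,0],[0,6.0,-4.1,0,0,0],[0,6.3,-3.8,0,0,0]]

```text
time: 28.6
ee_pos: [0.516, -0.2145, 0.1692]
tcp_rot: [-179.8, 0.0, 94.9]
wrist_force: [-10.5, -2.0, 2.1]
opening: 0.016
```

Emit:
servo_tool:
  motion:
    - [[0,6.4,-3.5,0,0,0],[0,6.6,-3.2,0,0,0],[0,6.8,-2.8,0,0,0],[0,6.9,-2.4,0,0,0],[0,7.0,-2.1,0,0,0]]

```text
time: 29.1
ee_pos: [0.5501, -0.2116, 0.1836]
tcp_rot: [-179.9, 0.0, 94.9]
wrist_force: [-7.6, -1.3, 2.1]
opening: 0.016
```

```bash
python3 -c "
from g import *
o=bot.get_obs();print(o['ee_pos'],o['wrist_force'],o['opening'],o['q']); snap('side','s14.png')
a=cv2.resize(cv2.imread('pics/s14.png')[130:330,180:440],(780,600),interpolation=cv2.INTER_CUBIC);cv2.imwrite('pics/s14c.png',a)"
```

```text
[ 0.55007206 -0.21162211  0.18356363] [-7.60135342 -1.26153264  2.09277908] 0.015964098409153842 [-2.10086542e+01  9.66521695e+00  7.85852952e+00  8.83100659e+01
 -7.51826971e-02  6.40961395e+01]
```

View pics/s14c.png

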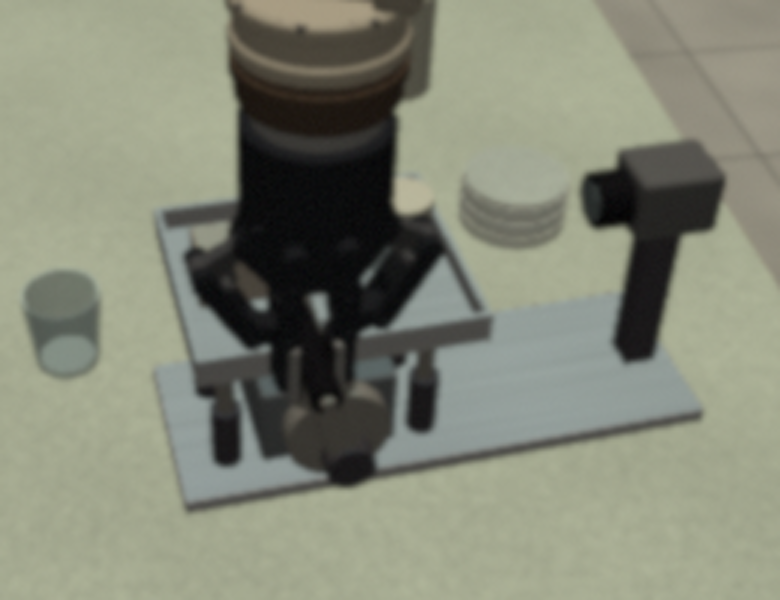

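Emit:
servo_tool:
  motion:
    - [[0,7.1,-1.7,0,0,0],[0,7.2,-1.3,0,0,0],[0,7.3,-1.0,0,0,0],[0,7.3,-0.6,0,0,0],[0,6.5,-0.2,0,0,0]]

```text
time: 29.65
ee_pos: [0.5858, -0.2086, 0.1885]
tcp_rot: [-179.9, 0.0, 94.9]
wrist_force: [-5.9, -1.4, 3.6]
opening: 0.016
```

Emit:
servo_tool:
  motion:
    - [[0,0,0,0,0,0],[0,0,0,0,0,0],[0,0,0,0,0,0]]

```text
time: 29.95
ee_pos: [0.5857, -0.2086, 0.1884]
tcp_rot: [-179.9, 0.0, 94.9]
wrist_force: [-6.3, -1.8, 3.2]
opening: 0.016
```

```bash
python3 -c "
from g import *
o=bot.get_obs();print(o['ee_pos'],o['wrist_force'],o['opening'])
p0=np.array([.4517,-.2200]); d=o['ee_pos'][:2]-p0; X=d@[np.cos(ty),np.sin(ty)]-.1352; print('handle x rel pivot',X,'joint',np.arctan2(.140**2-X*X>0 and (.0196-X*X)**.5,-X)-np.radians(15))
snap('side','s15.png'); w=snap('wrist','w15.png'); t=snap('top','t15.png')
a=cv2.resize(cv2.imread('pics/s15.png')[130:330,180:440],(780,600),interpolation=cv2.INTER_CUBIC);cv2.imwrite('pics/s15c.png',a)"
```

```text
[ 0.58566524 -0.20855594  0.1884157 ] [-6.27588024 -1.77715183  3.21437628] 0.01599151122536568
handle x rel pivot -0.000746977263175741 joint 1.3036613618000799
```

View pics/s15c.png

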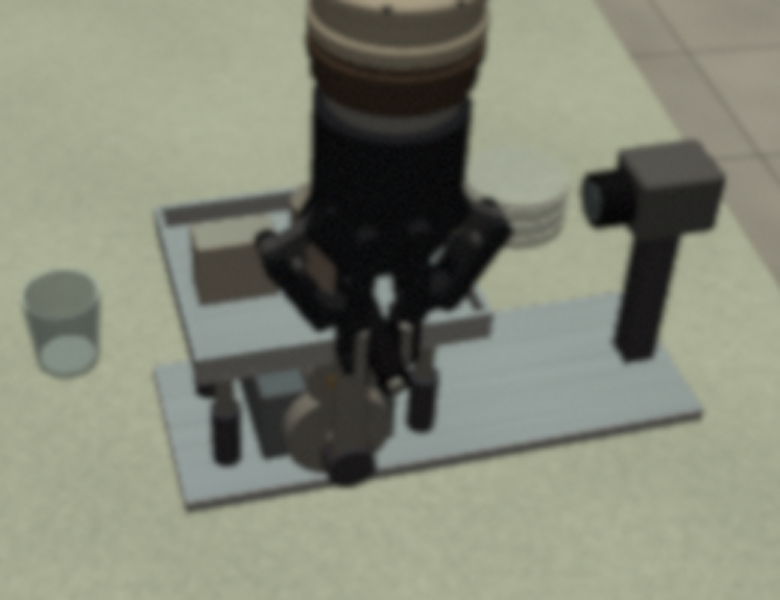

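View pics/w15.png

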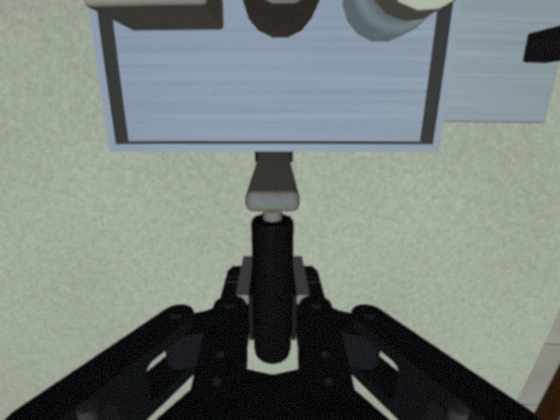

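```bash
python3 -c "
from g import *
w=bot.camera('wrist'); a=onz(w,273,190,.19); b=onz(w,274,155,.05); e=np.array([np.cos(ty),np.sin(ty)]); print((a-b)[:2]@e, a,b)
t=bot.camera('top'); s=bot.camera('side')
for n,h in(('core_mid',0),('jar_mid',0),('block_mid',0)):
  for p in (t,s): print(n,[(np.round(r['rect']),round(r['confidence'],2)) for r in bot.look_for(p,n)[:2]])
cv2.imwrite('pics/t16.png',cv2.resize(t['color'][130:310,270:430,::-1],(533,600),interpolation=cv2.INTER_CUBIC))
"
```

```text
-0.0010224876280397306 [ 0.58275658 -0.15986781  0.19      ] [ 0.58438718 -0.16706676  0.05      ]
core_mid [(array([316., 205.,  16.,  19.]), 0.5)]
core_mid [(array([276., 192.,  15.,  36.]), 0.62)]
jar_mid [(array([311., 184.,  16.,  19.]), 0.5)]
jar_mid []
block_mid [(array([319., 226.,  12.,  25.]), 0.48)]
block_mid [(array([245., 198.,  27.,  35.]), 0.71), (array([233., 177., 189., 126.]), 0.65)]
```

View pics/t16.png

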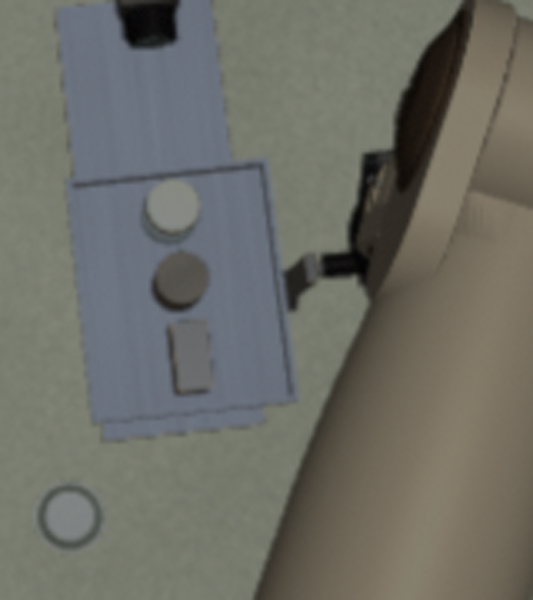

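All three samples stand in the tray, and the lever arm is upright: its top is about 1 mm off vertical above the pivot, and the joint works out to about 1.30 rad. I'm handing in.

```bash
python3 -c "
from g import *
print(bot.job_done()); print(bot.get_obs()['time'])"
```

```text
the job is handed in; nothing more can be done
None
the job is handed in; nothing more can be done
```

The block, core and jar stand side by side in the tray. Each was lowered until the force reading showed contact and then released while the lever was down. I then pinched the lever's handle, swung it upright, and handed the job in still holding it there, about 30 s into the 72 s allowed.

- **Lever:** my last checks put the joint at about 1.30 rad (upright is 1.31). The top of the lever arm was about 1 mm off vertical above the pivot. The wrist was holding steady against about 6 N of spring.
- **Samples:** the top view showed all three upright and apart in the tray. The side view agreed for the block and core. The gripper hid the jar there, so the jar's last check rests on the top and wrist views alone.
- **Bystanders:** the arm never went close to the beaker, wash bottle or dishes. The beaker looked unmoved in the last top view. I did not measure any of the three again at the end.
- **One slip:** while I carried the block, a turn ran into the last joint's range limit. The tool drifted about 80 mm sideways and tilted about 3°. I corrected this above the tray before lowering the block.

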